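# Roll the core tube onto the camera's yellow focus line and take its picture

### The arm

A 6-joint arm with a two-finger parallel gripper is mounted at the origin on the work surface. World frame = base frame: x ahead of the robot, y to its left, z up, the work surface at z = 0. Lengths are in mm, angles in rad, forces in N, time in s.
With the tool pointing down it reaches from about 350 to 875 mm from the base axis. Payload 4.2 kg.
Tool frame: the origin (TCP) lies at the very end of the fingers, on their centre line; the grasp point (between the pads) lies 19 mm behind it; z points along the fingers, y is the line along which they close (so a half turn about z gives the same grasp; the last joint's range is limited). The gripper opens to 85 mm and grips with 20 to 120 N. Pads are 22 mm wide; open, the fingers measure 114 mm over their backs; the gripper's body (76 mm by 85 mm) begins 54 mm behind the grasp point. The pads swing forward as they close: fully open they stand 13 mm farther back than shut.
Start: joints at [1.426, 0.385, 0.008, 0, -1.194, -0.259], TCP at [245.539, 574.726, 231.312] pointing down, gripper open.
Joint ranges: [-3.14, 3.14], [-1.21, 2.06], [-1.07, 1.41], [-3.16, 2.05], [-2.99, -0.16], [-3.1, 3.1]. Speed limits (rad/s): [2.79, 2.79, 3.14, 3.14, 3.14, 3.14].

### API

Orientations are given as a unit quaternion [x, y, z, w].
In Python, from bench import arm gives the robot as it stands. The module is installed in compiled form; this text tells all that it offers.
- The arm moves only by the tool drive_tool, never from a script. Its argument "targets" is a list of rows, each a list of 5 numbers: the closure, from -1 (fully open) to 1 (shut), then the shift along the tool's x, y, z in mm, then the turn about the tool's z in degrees. In form: [[grip, tx, ty, tz, roll], ...]. A call has 1 to 12 rows; each row is the pose to reach, as a shift and turn from the pose commanded when the call began, along the tool's axes at that moment; what a row does not reach only later rows make up. A row lasts 1/10 s, in which the tool goes at most 50 mm and 8.59 degrees, less where a joint would pass 70% of its speed; a pose out of reach is approached as far as the arm can. A call with a gripper value outside its range is refused whole. The fingers move at their own pace and stop on an object; the grip force is fixed at half the most. Time passes only in rows, so rows that repeat a pose let the fingers close. It gives the time, the measured TCP pose, the force, the opening and the grip force at its end, in the units of the state.
- arm.read_state(): the state, without advancing time (a new reading comes with each control period).
- arm.get_image(name): name is "side" or "top" or "wrist"; returns the picture (480x640x3 uint8, blue, green, red); there is no depth.
- arm.camera_params(name): a dict with "fov_y" (degrees; the focal length in pixels is half the picture's height over the tangent of half this angle, whatever the lens; pixels are square), "cx", "cy" (the principal point, pixels), "rvec" (rotation vector, rad) and "tvec" (3), from world to camera coordinates, as OpenCV has them; the wrist camera has in their place "tool_from_camera" (4x4, takes a point from camera to tool coordinates, whose origin is the TCP and whose axes are the flange's). Camera axes: x right, y down, z forward; pixel columns grow to the right and rows downward; lengths in mm; the calibration is good to about 2 mm. A picture is of the moment at which its call begins: read the wrist's pose just before it. camera_params takes no time and is no camera call.
- arm.job_done(): hands the job in; it is judged then, once.
The state is a dict: "clock": time; "joints": joint angles; "joint_vel": joint speeds; "joint_efforts": joint torques, N m; "position": TCP position; "ee_rot": TCP orientation; "contact_force": force on the tool from outside, world axes, zero at the start; "wrist_torque": the same for the moment, N m; "gripper_width": finger opening in mm; "grasp_force": force on a finger pad.
Only numpy, scipy, OpenCV 4.12 (cv2) and the standard library are available. Lean on these libraries where they do the work, as an engineer would, in place of code of your own. Each camera call takes 0.05 s, during which the arm holds its last target. There are 200 camera calls.

### The job

Roll the red-capped core tube along the grey mat onto the yellow focus line by pushing sideways on its top with a fingertip, so that it ends lying still and lengthways along that line; do not push it from the side, drag, grip or lift it. Then take your finger off it and press the green button of the release box fully down to take the picture, and let go. Leave the other things as they are.

Things in the scene. Friction and masses are not known exactly. Their poses are not given: they have to be found in the camera images.
- core_tube: Clear liner full of soil with a red cap on each end, lying on the mat. 150 mm long, 0.15 to 0.3 kg; caps 38 mm across and 16 mm long, liner 34 mm. It rolls on the caps: axis 19 mm, liner top 36 mm over the mat. Origin at its middle; x along it. Not slippery: pushed on top it goes about half as far as the fingertip, and stops within a few mm when let go. Starts 35 to 65 mm from each line.
- yellow_line (a point): Middle of the yellow focus line, a flat strip of tape on the mat, 190 mm by 10 mm. This point is on its centre line, on the mat's surface (4 mm above the bench), opposite the mat's middle; its x axis runs along the line, its y axis across it. The tube's axis must come to lie over this line.
- white_line (a point): A like strip of white tape, parallel to the yellow one and 100 mm from it, on the other side of the tube; the focus line of another lens, not wanted now. Which of the two lies nearer to the camera differs from start to start.
- mat: The grey rubber mat, fixed to the bench, 240 mm (its x) by 340 mm (its y) and 4 mm thick, with white scale marks along one edge. Origin at the centre of its underside, on the bench. The tape lines run along its x axis; the tube rolls along its y axis.
- release_top (a point): Centre of the top of the green push button (30 mm in diameter) on the grey release box (76 by 96 mm, 30 mm high, fixed). It is about 52 mm above the bench and goes straight down when pressed.
- release (a joint): Travel of the green button: 0 when out, 0.006 m when fully down, which takes about 5 N; a spring brings it back.
- camera_stand: Camera on a column stand, fixed, beyond the mat's +y edge, looking down across the mat. Foot 160 by 130 mm, 250 mm high; origin on the bench under the camera, 360 mm from the mat's origin along the mat's y; the lens reaches some 75 mm from there towards the mat, about 150 mm up.
- lens_cap: Round black lens cap, 60 mm in diameter and 9 mm thick, lying loose near a corner of the mat. Origin at the centre of its underside. Leave alone.
- small_vial: Small amber vial with a blue cap, 21 mm in diameter and 50 mm high, standing loose near the opposite corner of the mat. Origin at the centre of its underside. Leave alone.
- blue_tube: A second core tube of the same size with blue caps, lying in a low dark cradle on the bench beyond the release box. Origin at its middle. Leave alone.
- jar_a: Brown sample jar with a white lid, 62 mm in diameter and 90 mm high, standing on the bench. Origin at the centre of its underside. Leave alone.
- jar_b: A like brown jar with a blue lid, standing on the bench. Origin at the centre of its underside. Leave alone.
Not all that is in view belongs to the job. What is shaped like the part that bears release_top but orange is not meant.

How it is judged (in metres and radians):
On the way, in this order (a step that is already met when the one before it is completed fails the run):
1. the core tube has rolled at least a fifth of a turn (angle between core_tube's own z axis and vertical above 1.2 rad).
2. the core tube lies still along the yellow line, untouched (y of core_tube in the frame of yellow_line between -0.007 and 0.007 m and angle between the x axis of core_tube and the x axis of yellow_line, either way round below 0.15 rad and linear speed of core_tube below 0.005 m/s and contact force between the fingers and core_tube below 0.05 N), for 0.2 s.
3. the green release button is pressed fully down (value of joint release above 0.0045 m), for 0.02 s.
At the end, for the whole second after the job is handed in: The red-capped tube lies at rest on the mat with its axis within 7 mm of the middle of the yellow line, within 0.15 rad of parallel to it and within 35 mm of the line's middle lengthways; the release button has been pressed (4.5 mm or more) after that and is out again (y of core_tube in the frame of yellow_line between -0.007 and 0.007 m and x of core_tube in the frame of yellow_line between -0.035 and 0.035 m and z of core_tube in the frame of yellow_line between 0.016 and 0.022 m and angle between the x axis of core_tube and the x axis of yellow_line, either way round below 0.15 rad and linear speed of core_tube below 0.005 m/s and value of joint release below 0.001 m); the robot touches nothing.
It fails at once if the core tube is lifted off the mat (its axis more than 8 mm too high) (z of core_tube in the frame of mat above 0.031 m).
It fails at once if the tube is pushed from the side or gripped: fingers touch it with the grasp point (19 mm behind the tips) under 41 mm above the bench (contact force between the fingers and core_tube above 0.3 N and height (world z) of the grasp point below 0.041 m).
It fails at once if the core tube is dragged or carried: it moves at over 40 mm/s while turning at less than 0.8 rad/s (rolling gives 2 or more) (linear speed of core_tube above 0.04 m/s and angular speed of core_tube below 0.8 rad/s).
It fails at once if another loose thing is moved by more than 12 mm (distance of any of lens_cap, small_vial, blue_tube, jar_a, jar_b from where it was at the start of the episode above 0.012 m).
It also fails if it takes over 64 s, if anything falls off the work surface, if the arm or the gripper's body presses on something with over 40 N, if the wrist force passes 120 N, or if a joint passes its speed limit or range.

## Working session

There is one attempt and no reset: what is moved stays moved. The work goes in short steps, Python scripts to look and compute and a tool call to move; the robot and the scene stay as the last step left them, time stands still between calls to the robot, and variables do not carry over. Pictures are saved under pics/ and viewed, at most 10 in all, crops included, and the job is handed in when it is done.

Besides the shell and the picture viewer there is one more tool, called by a JSON object that holds its "method" and its "body", one argument or row to a line. drive_tool: Moves the arm, as the interface text tells. Its arguments: {"type":"object","properties":{"targets":{"type":"array","items":{"type":"array","items":{"type":"number"}}}},"required":["targets"]}

```bash
mkdir -p pics; cat > h.py <<'E'
import numpy as np, cv2
from scipy.spatial.transform import Rotation as R
from bench import arm
def ray(name,uv):
    p=arm.camera_params(name); f=240/np.tan(np.radians(p["fov_y"])/2)
    d=np.array([(uv[0]-p["cx"])/f,(uv[1]-p["cy"])/f,1.])
    Rm=cv2.Rodrigues(np.array(p["rvec"],float))[0]; t=np.array(p["tvec"],float).ravel()
    return -Rm.T@t, Rm.T@d
def pt(name,uv,z):
    o,d=ray(name,uv); return (o+d*(z-o[2])/d[2]).round(1)
def tool(v):
    s=arm.read_state(); return R.from_quat(s["ee_rot"]).inv().apply(np.array(v)-s["position"]).round(1)
E
python3 - <<'E'
from h import *
cv2.imwrite("pics/top.png",arm.get_image("top")); cv2.imwrite("pics/side.png",arm.get_image("side"))
print(arm.camera_params("top"));s=arm.read_state();print(s["clock"],s["position"],R.from_quat(s["ee_rot"]).as_matrix().round(3))
E
```

```text
{'fov_y': 56.82426398714692, 'cx': 315.7453463271149, 'cy': 236.41608360997876, 'rvec': array([ 2.14588969, -2.13683801,  0.12959109]), 'tvec': array([-33.49832239, 480.58999219, 913.70568732])}
0.1 [245.34612534 574.25941299 230.36307842] [[ 0.92  -0.393 -0.001]
 [-0.393 -0.92  -0.002]
 [ 0.     0.002 -1.   ]]
```

View pics/top.png

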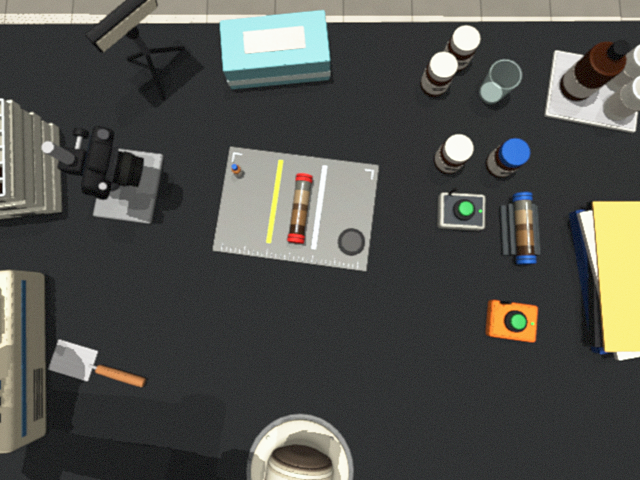

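View pics/side.png

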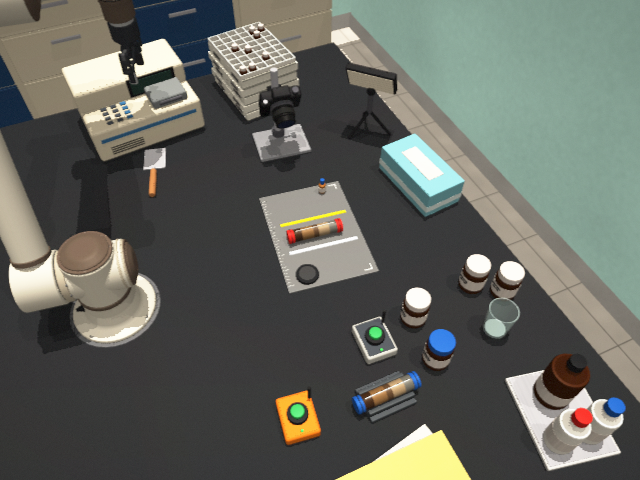

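The top view shows the mat at (215–380, 148–270), with the yellow line from (280,160) to (268,242) and the tube from (303,178) to (296,240). The white line is at about (319,207), the grey box's button at (465,209) and the orange decoy at (516,321). I'll enlarge both views.

```bash
python3 - <<'E'
import cv2
im=cv2.imread("pics/top.png")
a=cv2.resize(im[140:275,210:390],None,fx=4.4,fy=4.4,interpolation=cv2.INTER_CUBIC);cv2.imwrite("pics/c1.png",a)
E
```

```text
(no output)
```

View pics/c1.png

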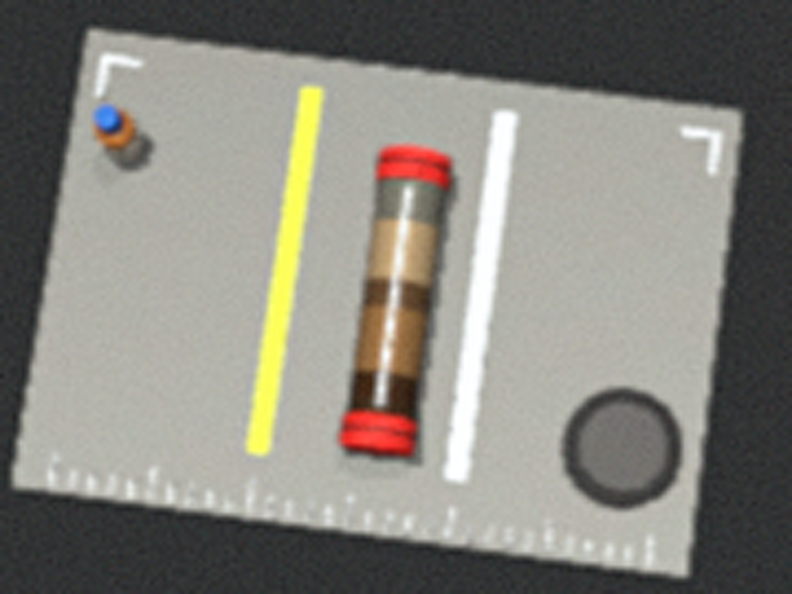

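The enlarged view shows the yellow line from (311,87) to (259,454). The tube's cap centres are at about (415,166) and (379,433), and the white line runs from (505,111) to (457,481). Next I'll compute positions.

```bash
cat >> h.py <<'E'
def cp(x,y): return (210+(x+.5)/4.4-.5,140+(y+.5)/4.4-.5)
E
python3 - <<'E'
from h import *
P=lambda x,y,z: pt("top",cp(x,y),z)
ya,yb=P(311,87,4),P(259,454,4); ta,tb=P(415,166,23),P(379,433,23); wa,wb=P(505,111,4),P(457,481,4)
co=[P(*c,4) for c in[(88,30),(742,110),(690,577),(12,488)]]
print("yellow",ya,yb,"tube",ta,tb,"white",wa,wb,"mat",co)
ym=(ya+yb)/2; tm=(ta+tb)/2
e=(co[0]-co[1]+co[3]-co[2])[:2]; e/=np.linalg.norm(e)
x=np.array([e[1],-e[0]])
print("mat y dir",e,np.degrees(np.arctan2(e[1],e[0])),"line ang",np.degrees(np.arctan2(*(ya-yb)[[1,0]])),"tube ang",np.degrees(np.arctan2(*(ta-tb)[[1,0]])),"mat c",sum(co)/4)
print("ym",ym,"tm",tm,"tube->yellow across",(ym-tm)[:2]@e,"along",(ym-tm)[:2]@x,"white->yellow",((ya+yb-wa-wb)/2)[:2]@e)
print("button",pt("top",(465,209),52),pt("side",(375,335),52))
print("vial",pt("top",cp(107,118),50))
c=arm.camera_params("wrist");print(c)
E
```

```text
yellow [660.2  50.1   4. ] [470.3  73.    4. ] tube [613.2  -4.6  23. ] [478.5  11.8  23. ] white [647.4 -49.5   4. ] [457.1 -26.1   4. ] mat [array([690.6, 165.9,   4. ]), array([ 648. , -170.4,    4. ]), array([ 409.8, -141.5,    4. ]), array([452.8, 196.4,   4. ])]
mat y dir [0.12595415 0.99203606] 82.76414000509835 line ang -6.87608352528451 tube ang -6.94171237804328 mat c [550.3  12.6   4. ]
ym [565.25  61.55   4.  ] tm [545.85   3.6   23.  ] tube->yellow across 59.932000398471324 along 11.946456723130582 white->yellow 100.19618689896089
button [ 537.1 -344.5   52. ] [ 534.1 -356.    52. ]
vial [629.7 145.   50. ]
{'fov_y': 60.242868666266716, 'cx': 316.418885258684, 'cy': 246.6330608663613, 'tool_from_camera': array([[-1.40205672e-03, -9.49798677e-01, -3.12858605e-01,
         7.84554703e+01],
       [ 9.99999007e-01, -1.28624053e-03, -5.76572833e-04,
        -5.84637449e-01],
       [ 1.45216697e-04, -3.12859103e-01,  9.49799537e-01,
        -1.43286520e+02],
       [ 0.00000000e+00,  0.00000000e+00,  0.00000000e+00,
         1.00000000e+00]])}
```

```bash
python3 - <<'E'
from h import *
im=cv2.imread("pics/top.png");s=cv2.imread("pics/side.png")
for n,i,(a,b,c,d) in(("top",im,(190,230,445,488)),("side",s,(320,350,355,392))):
    h=cv2.cvtColor(i[a:b,c:d],cv2.COLOR_BGR2HSV);m=cv2.inRange(h,(50,120,60),(80,255,255))
    k,l,st,ce=cv2.connectedComponentsWithStats(m);j=1+st[1:,4].argmax();uv=ce[j]+[c,a];print(n,uv,st[j],pt(n,uv,50))
print(tool([544.7,-5.3,230]))
E
```

```text
top [465.46524064 208.11764706] [ 13  11  16  15 187] [ 539.4 -346.2   50. ]
side [374.93706294 332.7972028 ] [ 14   7  13  13 143] [ 537.3 -350.1   50. ]
[503.1 415.3   1.2]
```

{"method": "drive_tool", "body": {
  "targets": [
    [1, 38.7, 32, 0, -5],
    [1, 77.4, 64, 0, -10],
    [1, 116, 96, 0, -16],
    [1, 155, 128, 0, -16],
    [1, 193.5, 160, 0, -16],
    [1, 232, 192, 0, -16],
    [1, 271, 223.6, 0, -16],
    [1, 310, 255.6, 0, -16],
    [1, 348, 287.5, 0, -16],
    [1, 387, 319.5, 0, -16],
    [1, 426, 351.4, 0, -16],
    [1, 464, 383.4, 0, -16]
  ]
}}

```text
clock: 1.3
position: [521.1, 39.6, 231.1]
ee_rot: [0.998, -0.062, -0.0, -0.0]
contact_force: [0.4, 0.4, 0.0]
gripper_width: 0.3
grasp_force: 0.0
```

```bash
python3 - <<'E'
from h import *
s=arm.read_state();print(s["clock"],s["position"],s["gripper_width"],s["contact_force"],R.from_quat(s["ee_rot"]).as_matrix().round(3));print(tool([544.7,-5.3,70]))
E
```

```text
1.3 [521.0890827   39.5728976  231.13537124] 0.2507990852781052 [0.4012304  0.38056795 0.00351162] [[ 0.992 -0.124 -0.   ]
 [-0.124 -0.992  0.   ]
 [-0.    -0.    -1.   ]]
[ 29.1  41.6 161.1]
```

{"method": "drive_tool", "body": {
  "targets": [
    [1, 29, 41, 20, 0],
    [1, 29, 41, 70, 0],
    [1, 29, 41, 120, 0],
    [1, 29, 41, 161, 0],
    [1, 29, 41, 176, 0],
    [1, 29, 41, 181, 0],
    [1, 29, 41, 181, 0],
    [1, 29, 41, 181, 0]
  ]
}}

```text
clock: 2.1
position: [545.4, -2.4, 51.5]
ee_rot: [0.998, -0.062, 0.001, -0.0]
contact_force: [0.1, -0.9, -0.9]
gripper_width: 0.1
grasp_force: 0.0
```

```bash
python3 - <<'E'
from h import *
print(arm.read_state()["position"])
cv2.imwrite("pics/w1.png",np.hstack([arm.get_image("wrist")]))
s=cv2.resize(arm.get_image("side")[170:290,250:390],None,fx=4,fy=4,interpolation=2);cv2.imwrite("pics/s1.png",s)
E
```

```text
[545.40803241  -2.40098805  51.52376454]
```

View pics/w1.png

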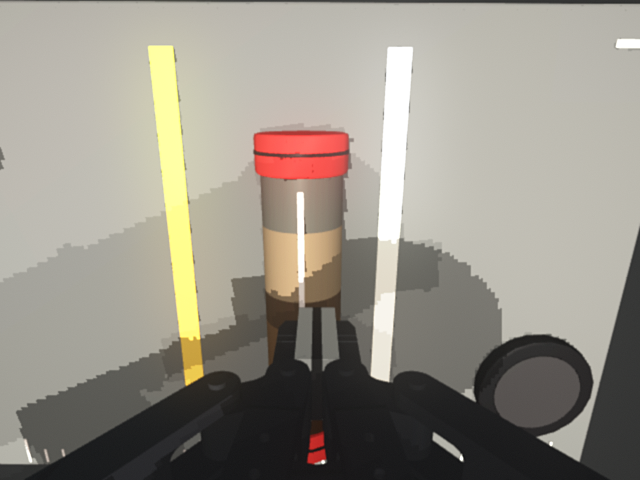

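View pics/s1.png

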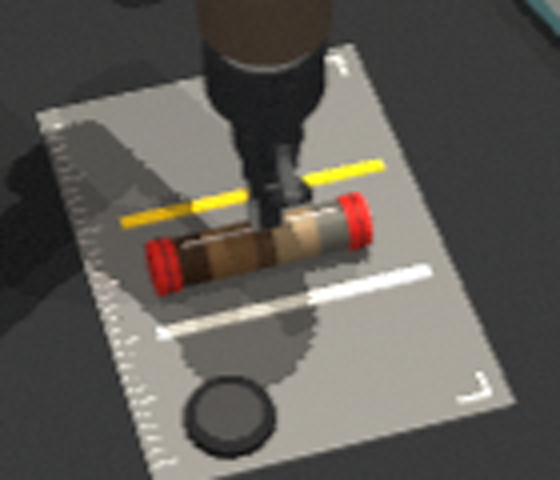

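The wrist view shows the shut tips at about columns 297–337, with the tube's axis at about column 301 and the yellow line to the left. The tips are about 6 mm behind the axis, and the side crop agrees. I'll go down gently.

{"method": "drive_tool", "body": {
  "targets": [
    [1, 0, 0, 5, 0],
    [1, 0, 0, 9, 0],
    [1, 0, 0, 10, 0],
    [1, 0, 0, 11, 0],
    [1, 0, 0, 11, 0]
  ]
}}

```text
clock: 2.7
position: [544.1, -2.9, 39.9]
ee_rot: [0.998, -0.062, -0.0, 0.0]
contact_force: [-2.5, 0.1, 4.4]
gripper_width: -0.2
grasp_force: 2.5
```

{"method": "drive_tool", "body": {
  "targets": [
    [1, 0, -2, 0.3, 0],
    [1, 0, -5, 0.3, 0],
    [1, 0, -8, 0.3, 0],
    [1, 0, -11, 0.3, 0],
    [1, 0, -14, 0.3, 0],
    [1, 0, -17, 0.3, 0],
    [1, 0, -20, 0.3, 0],
    [1, 0, -23, 0.3, 0],
    [1, 0, -25, 0.3, 0],
    [1, 0, -26, 0.3, 0],
    [1, 0, -26, 0.3, 0]
  ]
}}

```text
clock: 3.8
position: [547.4, 23.1, 39.9]
ee_rot: [0.998, -0.062, -0.0, 0.0]
contact_force: [-2.6, 1.0, 7.3]
gripper_width: -0.3
grasp_force: 3.4
```

{"method": "drive_tool", "body": {
  "targets": [
    [1, 0, 0, -4, 0],
    [1, 0, 0, -12, 0],
    [1, 0, 0, -12, 0]
  ]
}}

```text
clock: 4.1
position: [548.6, 23.3, 52.2]
ee_rot: [0.998, -0.062, 0.001, -0.0]
contact_force: [0.6, 1.2, -0.2]
gripper_width: -0.1
grasp_force: 0.0
```

```bash
cat >> h.py <<'E'
def caps(lo=210,hi=300):
    im=arm.get_image("wrist"); h=cv2.cvtColor(im,cv2.COLOR_BGR2HSV)
    s=arm.read_state(); c=arm.camera_params("wrist"); T=c["tool_from_camera"]; f=240/np.tan(np.radians(c["fov_y"])/2)
    Rm=R.from_quat(s["ee_rot"]).as_matrix()
    def W(u,v,z):
        o=Rm@T[:3,3]+s["position"]; d=Rm@T[:3,:3]@np.array([(u-c["cx"])/f,(v-c["cy"])/f,1]); return (o+d*(z-o[2])/d[2]).round(1)
    m=((h[...,0]<8)|(h[...,0]>172))&(h[...,1]>150)&(h[...,2]>90); m[230:]=0
    k,l,st,ce=cv2.connectedComponentsWithStats(m.astype(np.uint8)); j=1+st[1:,4].argmax(); x,y,w,hh,_=st[j]
    y_=cv2.inRange(h,(22,120,100),(35,255,255)); y_[300:]=0
    vs,us=np.nonzero(y_)
    line=[W(us[vs==v].mean(),v,4) for v in np.unique(vs) if (vs==v).sum()>5]
    line=np.array(line)[:,:2]; e=np.array([.1228,.9924])
    cap=W(x+w/2,y+hh/2,23)
    print("pos",s["position"].round(1),"t",s["clock"],"cap px",x,y,w,hh,"cap",cap,"line dist across", np.median(line@e), "cap", cap[:2]@e, "to go",np.median(line@e)-cap[:2]@e)
    return im
E
python3 - <<'E'
from h import *
cv2.imwrite("pics/w2.png",caps())
E
```

```text
pos [548.2  23.2  51.7] t 4.15 cap px 286 154 91 25 cap [603.9  11.1  23. ] line dist across 131.48076 cap 85.17456 to go 46.306200000000004
```

View pics/w2.png

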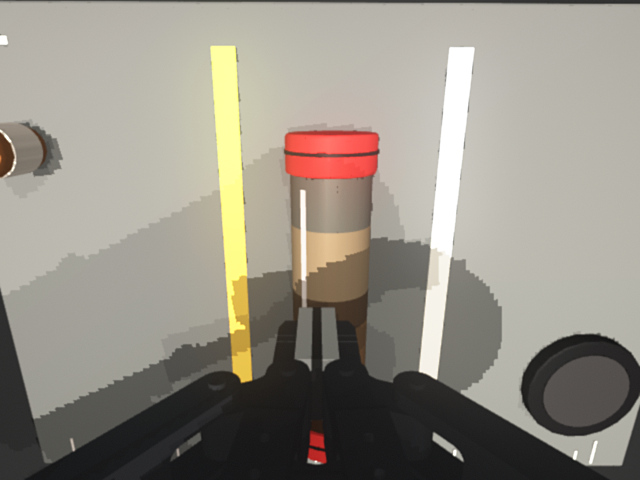

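The first stroke rolled it about 14 mm and kept it parallel, with about 46 mm to go. I'll repeat.

{"method": "drive_tool", "body": {
  "targets": [
    [1, 0, 12.5, 0, 0],
    [1, 0, 12.5, 0, 0],
    [1, 0, 12.5, 6, 0],
    [1, 0, 12.5, 10, 0],
    [1, 0, 12.5, 11.5, 0],
    [1, 0, 12.5, 12.2, 0],
    [1, 0, 12.5, 12.2, 0]
  ]
}}

```text
clock: 4.85
position: [545.9, 10.6, 39.8]
ee_rot: [0.998, -0.062, -0.0, 0.0]
contact_force: [-4.2, 0.7, 10.1]
gripper_width: 0.3
grasp_force: 4.6
```

{"method": "drive_tool", "body": {
  "targets": [
    [1, 0, -2, 0, 0],
    [1, 0, -5, 0, 0],
    [1, 0, -8, 0, 0],
    [1, 0, -11, 0, 0],
    [1, 0, -14, 0, 0],
    [1, 0, -17, 0, 0],
    [1, 0, -20, 0, 0],
    [1, 0, -23, 0, 0],
    [1, 0, -26, 0, 0],
    [1, 0, -28, 0, 0],
    [1, 0, -28, 0, 0]
  ]
}}

```text
clock: 5.95
position: [549.5, 38.8, 39.8]
ee_rot: [0.998, -0.062, -0.0, 0.0]
contact_force: [-3.0, 1.7, 9.2]
gripper_width: -0.4
grasp_force: 4.6
```

{"method": "drive_tool", "body": {
  "targets": [
    [1, 0, 0, -4, 0],
    [1, 0, 0, -12, 0],
    [1, 0, 0, -12, 0],
    [1, 0, 0, -12, 0]
  ]
}}

```text
clock: 6.35
position: [549.6, 38.5, 50.9]
ee_rot: [0.998, -0.062, 0.0, -0.0]
contact_force: [-0.4, -0.0, 0.1]
gripper_width: -0.1
grasp_force: 0.0
```

```bash
python3 -c "
from h import *
caps()"
```

```text
pos [549.5  38.4  50.7] t 6.4 cap px 286 153 92 24 cap [605.8  26.1  23. ] line dist across 131.51924 cap 100.29388 to go 31.225359999999995
```

{"method": "drive_tool", "body": {
  "targets": [
    [1, 0, 13, 0, 0],
    [1, 0, 13, 0, 0],
    [1, 0, 13, 6, 0],
    [1, 0, 13, 10, 0],
    [1, 0, 13, 11.5, 0],
    [1, 0, 13, 12, 0],
    [1, 0, 13, 12, 0]
  ]
}}

```text
clock: 7.1
position: [547.9, 25.5, 39.8]
ee_rot: [0.998, -0.062, -0.0, 0.0]
contact_force: [-3.0, 0.1, 9.3]
gripper_width: -0.4
grasp_force: 4.4
```

{"method": "drive_tool", "body": {
  "targets": [
    [1, 0, -2, 0, 0],
    [1, 0, -5, 0, 0],
    [1, 0, -8, 0, 0],
    [1, 0, -11, 0, 0],
    [1, 0, -14, 0, 0],
    [1, 0, -17, 0, 0],
    [1, 0, -20, 0, 0],
    [1, 0, -23, 0, 0],
    [1, 0, -26, 0, 0],
    [1, 0, -28, 0, 0],
    [1, 0, -28, 0, 0]
  ]
}}

```text
clock: 8.2
position: [551.4, 53.8, 39.8]
ee_rot: [0.998, -0.062, -0.0, 0.0]
contact_force: [-3.3, 0.8, 8.8]
gripper_width: -0.0
grasp_force: 4.5
```

{"method": "drive_tool", "body": {
  "targets": [
    [1, 0, 0, -4, 0],
    [1, 0, 0, -12, 0],
    [1, 0, 0, -12, 0],
    [1, 0, 0, -12, 0]
  ]
}}

```text
clock: 8.6
position: [551.5, 53.4, 50.9]
ee_rot: [0.998, -0.062, 0.0, -0.0]
contact_force: [-0.3, 0.9, -0.2]
gripper_width: -0.1
grasp_force: 0.0
```

```bash
python3 -c "
from h import *
caps()"
```

```text
pos [551.3  53.3  50.7] t 8.65 cap px 286 153 92 25 cap [607.5  40.9  23. ] line dist across 135.11849999999998 cap 115.19015999999999 to go 19.92833999999999
```

Part of the line is now hidden by the tube, so I'm using the earlier 131.5 for it. That leaves about 16 mm.

{"method": "drive_tool", "body": {
  "targets": [
    [1, 0, 13.5, 0, 0],
    [1, 0, 13.5, 0, 0],
    [1, 0, 13.5, 6, 0],
    [1, 0, 13.5, 10, 0],
    [1, 0, 13.5, 11.5, 0],
    [1, 0, 13.5, 12, 0],
    [1, 0, 13.5, 12, 0]
  ]
}}

```text
clock: 9.35
position: [549.6, 39.9, 39.7]
ee_rot: [0.998, -0.062, -0.0, 0.0]
contact_force: [-2.9, -1.2, 7.9]
gripper_width: -0.2
grasp_force: 4.2
```

{"method": "drive_tool", "body": {
  "targets": [
    [1, 0, -2, 0, 0],
    [1, 0, -5, 0, 0],
    [1, 0, -8, 0, 0],
    [1, 0, -11, 0, 0],
    [1, 0, -14, 0, 0],
    [1, 0, -17, 0, 0],
    [1, 0, -20, 0, 0],
    [1, 0, -23, 0, 0],
    [1, 0, -26, 0, 0],
    [1, 0, -29, 0, 0],
    [1, 0, -29, 0, 0]
  ]
}}

```text
clock: 10.45
position: [553.3, 69.2, 39.8]
ee_rot: [0.998, -0.062, -0.0, 0.0]
contact_force: [-3.9, 1.2, 8.5]
gripper_width: 0.5
grasp_force: 4.4
```

{"method": "drive_tool", "body": {
  "targets": [
    [1, 0, 0, -4, 0],
    [1, 0, 0, -12, 0],
    [1, 0, 0, -50, 0],
    [1, 0, 0, -90, 0],
    [1, 0, 0, -90, 0]
  ]
}}

```text
clock: 10.95
position: [557.2, 69.8, 134.9]
ee_rot: [0.998, -0.061, 0.006, -0.002]
contact_force: [0.9, -0.1, 0.3]
gripper_width: 0.0
grasp_force: 0.0
```

```bash
python3 -c "
from h import *
im=caps()
cv2.imwrite('pics/w3.png',im)
print(tool([538.5,-348,140]))"
```

```text
pos [555.3  69.4 132.1] t 11.0 cap px 300 147 61 16 cap [608.   55.8  23. ] line dist across 130.24536 cap 130.03832 to go 0.20704000000000633
[ 35.1 416.2  -9.1]
```

View pics/w3.png

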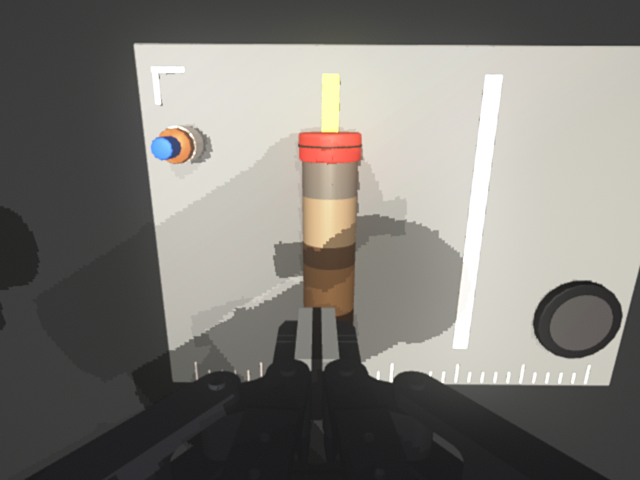

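The tube lies over the yellow line, within about 0.2 mm across it and parallel. Next is the button.

{"method": "drive_tool", "body": {
  "targets": [
    [1, 4, 48, 0, 0],
    [1, 8, 96, 0, 0],
    [1, 12, 144, 0, 0],
    [1, 16, 192, 0, 0],
    [1, 20, 240, 0, 0],
    [1, 24, 288, 0, 0],
    [1, 28, 336, 0, 0],
    [1, 32, 384, 0, 0],
    [1, 35, 416, 0, 0],
    [1, 35, 416, 0, 0],
    [1, 35, 416, 0, 0],
    [1, 35, 416, 0, 0]
  ]
}}

```text
clock: 12.2
position: [536.0, -347.4, 128.1]
ee_rot: [0.998, -0.062, -0.001, -0.0]
contact_force: [0.3, -0.1, 0.9]
gripper_width: 0.1
grasp_force: 0.0
```

```bash
python3 -c "
from h import *
print(tool([538.5,-348,58]))
i=arm.get_image('side')[210:390,280:480]
cv2.imwrite('pics/s2.png',cv2.resize(i,None,fx=3,fy=3,interpolation=2))"
```

```text
[ 2.6  0.3 70.1]
```

View pics/s2.png

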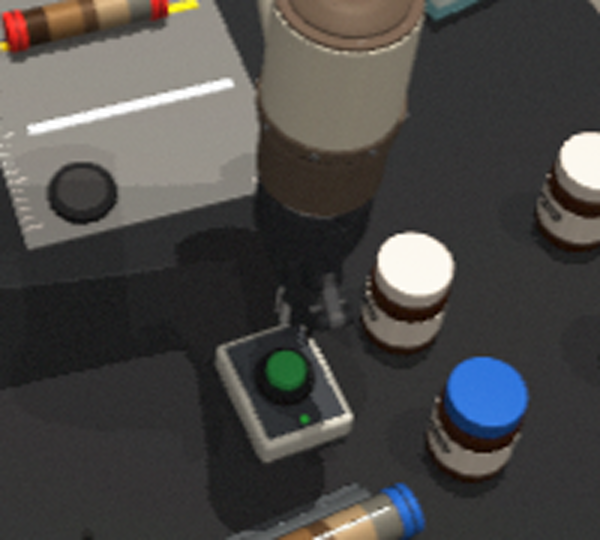

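The side crop shows the button at (287,370), with the shut fingers above it and clear of the jars. I'll press it.

{"method": "drive_tool", "body": {
  "targets": [
    [1, 2.5, 0, 30, 0],
    [1, 2.5, 0, 60, 0],
    [1, 2.5, 0, 70, 0],
    [1, 2.5, 0, 75, 0],
    [1, 2.5, 0, 79, 0],
    [1, 2.5, 0, 82, 0],
    [1, 2.5, 0, 83, 0],
    [1, 2.5, 0, 83, 0],
    [1, 2.5, 0, 83, 0]
  ]
}}

```text
clock: 13.15
position: [539.6, -348.7, 46.9]
ee_rot: [0.998, -0.062, 0.001, 0.0]
contact_force: [1.2, 3.3, 4.2]
gripper_width: -0.2
grasp_force: 2.2
```

{"method": "drive_tool", "body": {
  "targets": [
    [1, 0, 0, 1.5, 0],
    [1, 0, 0, 2.5, 0],
    [1, 0, 0, 3, 0],
    [1, 0, 0, 3, 0],
    [1, 0, 0, 3, 0]
  ]
}}

```text
clock: 13.65
position: [539.7, -348.9, 46.0]
ee_rot: [0.998, -0.062, 0.001, 0.001]
contact_force: [-2.6, 6.5, 15.7]
gripper_width: -0.0
grasp_force: 7.8
```

15.7 N with almost no further travel means it is on its end stop. I'll let go.

{"method": "drive_tool", "body": {
  "targets": [
    [1, 0, 0, -20, 0],
    [1, 0, 0, -60, 0],
    [1, 0, 0, -100, 0],
    [1, 0, 0, -100, 0],
    [1, 0, 0, -100, 0]
  ]
}}

```text
clock: 14.15
position: [539.1, -349.2, 143.6]
ee_rot: [0.998, -0.063, 0.001, 0.0]
contact_force: [-0.6, 0.2, -0.4]
gripper_width: -0.3
grasp_force: 0.0
```

```bash
python3 - <<'E'
from h import *
i=arm.get_image("top"); h=cv2.cvtColor(i,cv2.COLOR_BGR2HSV)[140:275,210:390]
m=(((h[...,0]<8)|(h[...,0]>172))&(h[...,1]>150)&(h[...,2]>90)).astype(np.uint8)
k,l,st,ce=cv2.connectedComponentsWithStats(m)
for j in range(1,k):
    if st[j,4]>20:
        p=pt("top",ce[j]+[210,140],23); print(p,p[:2]@[.1228,.9924])
E
```

```text
[621.2  55.4  23. ] 131.26232000000002
[486.2  71.4  23. ] 130.56272
```

The caps are at 131.3 and 130.6 across, against 130.5 for the line. I'm handing it in.

```bash
python3 -c "
from bench import arm
print(arm.job_done())"
```

```text
the job is handed in; nothing more can be done
None
```

The core tube lies along the yellow line, about 0.5 mm off by the last top-camera check; the release button was pressed to its stop and let go, and the job is handed in (no verdict was returned).

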